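Shift the braked bottle carriage to its stop and lock it

ROBOT

A 6-joint arm with a two-finger parallel gripper is mounted at the origin on the work surface. World frame = base frame: x ahead of the robot, y to its left, z up, the work surface at z = 0. Lengths are in m, angles in degrees, forces in N, time in s.
With the tool pointing down it reaches from about 0.3 to 0.75 m from the base axis. Payload 8.5 kg.
Tool frame: the origin (TCP) lies midway between the tips of the shut fingers; the grasp point (between the pads) lies 19 mm behind it (env.hold_point_z is the distance from the TCP to the grasp point, in m); z points along the fingers, y is the line along which they close (so a half turn about z gives the same grasp; the last joint's range is limited). The gripper opens to 85 mm and grips with 20 to 120 N. Pads are 22 mm wide; open, the fingers measure 114 mm over their backs; the gripper's body (76 mm by 85 mm) begins 54 mm behind the grasp point. The pads swing forward as they close: fully open they stand 13 mm farther back than shut.
Start: joints at [-83.211, 21.807, 74.336, -0, 83.858, -12.336], TCP at [0.18, -0.52, 0.231] pointing down, gripper open.
Joint ranges: [-178.18, 178.18], [-50.72, 133.34], [12.68, 142.11], [-81.47, 261.47], [9.98, 163.14], [-165.26, 165.26]. Speed limits (degrees/s): [136.94, 136.94, 180, 180, 180, 180].

INTERFACE

Orientations are given as a 3x3 rotation matrix whose columns are the frame's x, y, z axes.
In Python, from rig import observe, get_image, camera_info, env gives the robot as it stands.
- The arm moves only by the tool drive_tool, never from a script. Its arguments are lists of equal length, an entry for each row: "offset": the shift along the tool's x, y, z in units of 40 mm (1.0 is 40 mm), a list of three; "turn": the turn, a rotation vector about the tool's x, y, z in units of 6 degrees (1.0 is 6 degrees), a list of three; "hand": the opening, from 0 (shut) to 1 (fully open). A call has exactly 10 rows; each row shifts and turns the commanded pose from where the row before left it, along the tool's axes as they then stand; what a row does not reach is not made up. A row lasts 1/8 s, in which the tool goes at most 62.5 mm and 10.7 degrees, less where a joint would pass 70% of its speed; a pose out of reach is approached as far as the arm can. A call is refused whole if a number of a shift passes 1 or a number of a turn 1, either way. A call with a gripper value outside its range is refused whole. The fingers move at their own pace and stop on an object; "newtons" is the grip in N (left out, the last holds). Time passes only in rows, so rows that do not move let the fingers close, or fill a call up. It gives the time, the measured TCP pose, the force, the opening and the grip force at its end, in the units of the state.
- observe(): the state, without advancing time (a new reading comes with each control period).
- get_image(name): name is "side" or "top" or "wrist"; returns the picture (480x640x3 uint8, blue, green, red); there is no depth.
- camera_info(name): a dict with "fx", "fy", "cx", "cy" (pixels), "world_to_cam" (4x4, takes a point from world to camera coordinates). Camera axes: x right, y down, z forward; pixel columns grow to the right and rows downward; lengths in m; the calibration is good to about 2 mm. A picture is of the moment at which its call begins: read the wrist's pose just before it. camera_info takes no time and is no camera call; for the wrist camera it gives the pose at the moment of the call.
- env.close_job(): hands the job in; it is judged then, once.
The state is a dict: "time_s": time; "q": joint angles; "qvel": joint speeds; "joint_efforts": joint torques, N m; "position": TCP position; "tool_rot": TCP orientation; "ft_force": force on the tool from outside, world axes, zero at the start; "wrist_torque": the same for the moment, N m; "grip_width": finger opening in m; "gripper_force": force on a finger pad.
Only numpy, scipy, OpenCV 4.12 (cv2) and the standard library are available. Lean on these libraries where they do the work, as an engineer would, in place of code of your own. Each camera call takes 0.05 s, during which the arm holds its last target. There are 200 camera calls.

TASK

The empty grey pump bottle stands in a little braked carriage on a rail. Flick the carriage's brake lever right up to release it before moving it, roll the carriage gently along until its front rests against the end stop, then push the lever down until the brake bites firmly on the ridge and stays locked, without forcing it. Leave everything else on the radiator cover where it is.

Things in the scene. Friction and masses are not known exactly. Their poses are not given: they have to be found in the camera images.
- track: aluminium rail fixed to the laminate: channel 360 x 70 mm, side lips 12 mm high, a black rubber ridge 10 mm wide along its middle. Origin at its centre on the laminate; x along the rail to the stop, z up. The ridge's top is 34 mm up at the starting end; at the stop end it is worn or built up by an unmeasured amount (27 to 41 mm), so where the brake bites there must be felt.
- carriage: steel four-wheeled carriage captive on the rail; rolls along the rail's x only (2 N drag with the brake up). The grey pump bottle is fixed upright in it: 50 mm wide, top 147 mm up, centre 58 mm past the lever hinge. Deck 90 x 56 mm from the hinge towards the stop, top 51 mm up. Origin at laminate level below the hinge; x to the stop. The lever and its foot are part of it.
- carriage_front (a point): middle of the flat front edge of the carriage's deck, 90 mm beyond the lever hinge, 47 mm above the laminate: the edge that meets the stop.
- stop: dark steel block 56 mm wide, 60 mm tall, fixed across the far end of the rail, with a thin rubber face. Origin in the plane of the rubber face at laminate level, on the rail's middle line; x points along the rail, away from the carriage. The carriage is home when its front edge rests on this face.
- lever_hinge (a point): the lever's hinge axis (level, across the rail), in the middle of the carriage's rear edge, 45 mm above the laminate.
- lever_tip (a point): where to pinch or press the lever: 90 mm from the hinge axis, in the middle of the bar's thickness. The lever is a plain steel bar 16 mm wide and 8 mm thick that sticks out from the hinge away from the stop; it ends 15 mm past this point.
- brake_foot (a point): lowest point of the lever's rubber foot, 50 mm from the hinge, 12 mm below the bar's middle. At the stop end it meets the ridge at a lever angle of about -0.11 to +0.16. From there the push at lever_tip climbs by about 2 N per mm down, and the foot bears on the ridge with about 1.8 x (push - 5 N). Let go, it keeps that load, up to 12 N (over 8 N is firm); beyond 24 N it is forced.
- brake (a joint): angle of the brake lever (rad): 0 is level, positive is raised; upper end 0.75, lower end -0.3. It starts down, braked, at about 0. The hinge is stiff and stays where it is left: about 5 to 7 N at lever_tip swings it either way.
- key_hook: steel key hook on a stand 170 mm tall, fixed, a bystander
- lint_brush: wooden-backed lint brush, 190 x 45 x 26 mm, lying on its pad, the handle to its -x, a bystander. Origin at the centre of its underside.
- torch: yellow plastic torch standing on its 50 mm lens head, 140 mm tall, a bystander. Origin at the centre of its underside.
- glass_jar: small glass jar with steel twist cap, 56 mm across, 75 mm tall, a bystander. Origin at the centre of its underside.
- bowl: white ceramic bowl, 110 mm across, 45 mm tall, a bystander. Origin at the centre of its underside.
- card_box: cardboard box 75 x 55 x 30 mm, a bystander. Origin at the centre of its underside.
- door_wedge: stepped wooden door wedge 90 x 35 x 24 mm, lying flat, a bystander. Origin at the centre of its underside.

How it is judged (in metres and radians):
On the way, in this order (a step that is already met when the one before it is completed fails the run):
1. the brake lever is swung up (above 0.5 rad) while the carriage is still within 15 mm of where it stood (value of joint brake above 0.5 rad and distance of carriage from where it was at the start of the episode below 0.015 m), for 0.1 s.
2. with the lever still up (above 0.4 rad) the carriage's front is within 4 mm of the stop (x of carriage_front in the frame of stop above -0.004 m and value of joint brake above 0.4 rad), for 0.2 s.
At the end, for the whole second after the job is handed in: The carriage stands still with its front within 4 mm of the stop, the lever is down (below 0.25 rad), and with nothing touching it the brake foot still bears on the ridge with more than 8 N (x of carriage_front in the frame of stop above -0.004 m and contact force between carriage and track above 8 N and linear speed of carriage below 0.005 m/s and value of joint brake below 0.25 rad).
It fails at once if the brake is forced: its foot bears on the rail's ridge with more than 24 N (contact force between carriage and track above 24 N).
It fails at once if the carriage is driven against the stop with more than 20 N (contact force between carriage and stop above 20 N).
It fails at once if a bystander is shifted by more than 20 mm (distance of any of lint_brush, torch, glass_jar, bowl, card_box, door_wedge from where it was at the start of the episode above 0.02 m).
It fails at once if the key hook is knocked with more than 5 N (contact force between key_hook and the arm above 5 N).
It also fails if it takes over 59 s, if anything falls off the work surface, if the arm or the gripper's body presses on something with over 40 N, if the wrist force passes 120 N, or if a joint passes its speed limit or range.

## Working session

There is one attempt and no reset: what is moved stays moved. The work goes in short steps, Python scripts to look and compute and a tool call to move; the robot and the scene stay as the last step left them, time stands still between calls to the robot, and variables do not carry over. Pictures are saved under pics/ and viewed, at most 10 in all, crops included, and the job is handed in when it is done.

Besides the shell and the picture viewer there is one more tool, called in YAML: its name, and indented under it one key for each argument. drive_tool: Moves the arm, as the interface text tells. Its arguments: {"type":"object","properties":{"offset":{"type":"array"},"turn":{"type":"array"},"hand":{"type":"array"},"newtons":{"type":"number"}},"required":["offset","turn","hand"]}

```bash
mkdir -p pics; python3 - <<'E'
from rig import *
import cv2
for n in("side","top"):
    cv2.imwrite(f"pics/{n}0.png",get_image(n))
    c=camera_info(n);print(n,c)
s=observe();print(s)
E
```

```text
side {'fx': 448.51672366712876, 'fy': 448.51672366712876, 'cx': 317.34923547302293, 'cy': 243.42904625776472, 'world_to_cam': array([[-0.76200346, -0.64750011, -0.00971271,  0.43641267],
       [-0.34413886,  0.41761036, -0.84093402,  0.24232831],
       [ 0.548561  , -0.63745211, -0.54105049,  0.77234172],
       [ 0.        ,  0.        ,  0.        ,  1.        ]])}
top {'fx': 443.4804101351953, 'fy': 443.4804101351953, 'cx': 322.1453796835265, 'cy': 234.07294517519347, 'world_to_cam': array([[-0.0211096 , -0.99966237, -0.01515056,  0.01509269],
       [-0.99193358,  0.02283608, -0.12468472,  0.55611957],
       [ 0.1249886 ,  0.0123963 , -0.99208073,  1.01393855],
       [ 0.        ,  0.        ,  0.        ,  1.        ]])}
{'time_s': 0.1, 'q': array([-8.32104268e+01,  2.18368933e+01,  7.43796524e+01, -4.62683168e-04,
        8.38575178e+01, -1.23359009e+01]), 'qvel': array([ 0.04237795, -0.08965225, -0.17484049, -0.01565022,  0.00686097,
        0.01433952]), 'joint_efforts': array([ 4.26619707e-03, -4.49219263e+01, -2.31654274e+01, -1.19680099e-04,
        3.72631257e-03, -2.10509643e-05]), 'position': array([ 0.18016379, -0.51937639,  0.2307802 ]), 'tool_rot': array([[ 9.44803072e-01,  3.27638717e-01, -1.60794187e-04],
       [ 3.27638647e-01, -9.44802240e-01,  1.28263722e-03],
       [ 2.68322907e-04, -1.26452198e-03, -9.99999164e-01]]), 'ft_force': array([ 0.01947227,  0.90970735, -0.2107201 ]), 'wrist_torque': array([-0.01008208,  0.00070764,  0.00519333]), 'gripper_force': 0.0, 'grip_width': 0.08547438826001182}
```

View pics/side0.png

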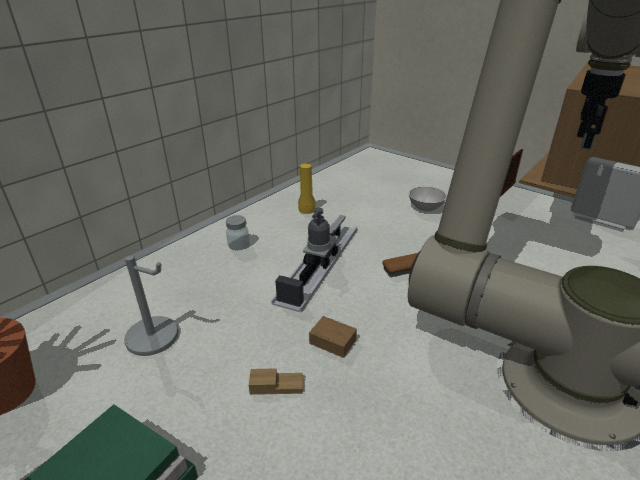

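View pics/top0.png

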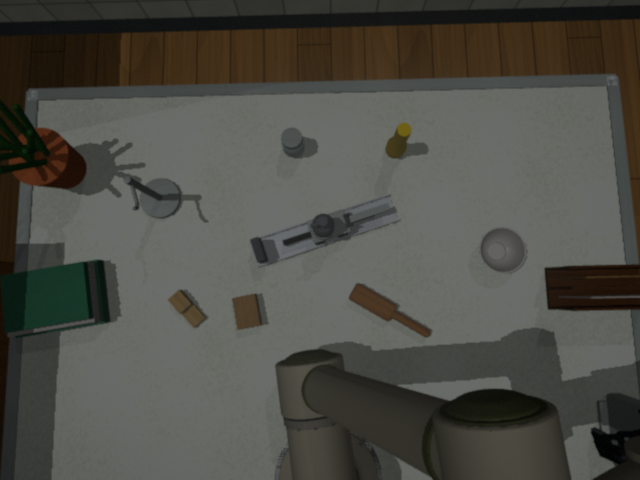

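The rail runs right to left in the top view, with the stop at about (262,250), the bottle at (322,225), and the lever sticking out right to about (375,213). I'll enlarge both views.

```bash
python3 - <<'E'
import cv2,numpy as np
a=cv2.imread("pics/top0.png")[185:275,240:410];b=cv2.imread("pics/side0.png")[200:312,265:365]
a=cv2.resize(a,None,fx=4.5,fy=4.5,interpolation=cv2.INTER_CUBIC);b=cv2.resize(b,None,fx=5.3,fy=5.3,interpolation=cv2.INTER_CUBIC)
cv2.imwrite("pics/topc.png",cv2.convertScaleAbs(a,alpha=1.5,beta=20));cv2.imwrite("pics/sidec.png",cv2.convertScaleAbs(b,alpha=1.5,beta=20))
E
```

```text
(no output)
```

View pics/topc.png

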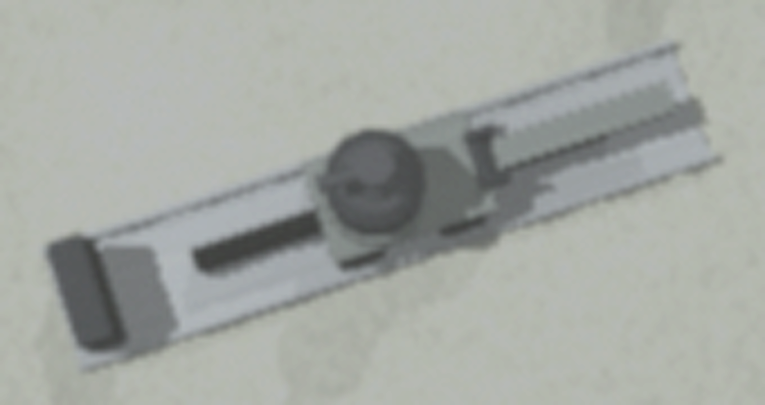

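View pics/sidec.png

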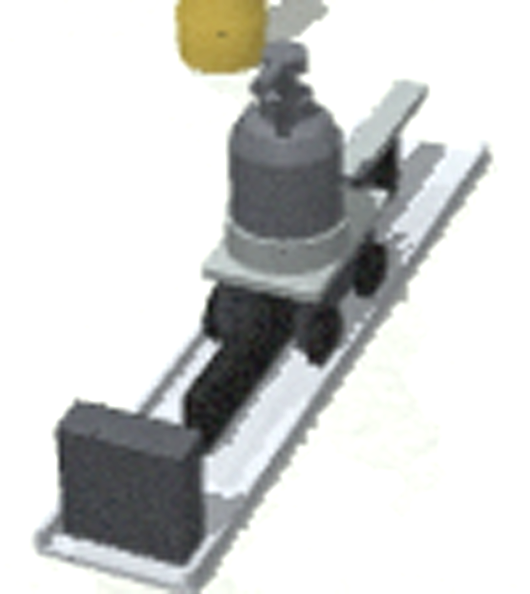

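```bash
cat >h.py <<'E'
import numpy as np
from rig import *
def ray(cam,u,v,z):
    c=camera_info(cam);T=c["world_to_cam"];R,t=T[:3,:3],T[:3,3]
    o=-R.T@t;d=R.T@np.array([(u-c["cx"])/c["fx"],(v-c["cy"])/c["fy"],1.])
    return o+d*(z-o[2])/d[2]
def proj(cam,p):
    c=camera_info(cam);T=c["world_to_cam"];q=T[:3,:3]@np.array(p)+T[:3,3]
    return np.array([c["fx"]*q[0]/q[2]+c["cx"],c["fy"]*q[1]/q[2]+c["cy"]])
E
python3 - <<'E'
from h import *
np.set_printoptions(precision=4,suppress=True)
t=lambda u,v,z:ray("top",u/4.5+240-.39,v/4.5+185-.39,z)
s=lambda u,v,z:ray("side",u/5.3+265-.4,v/5.3+200-.4,z)
for n,f,a in [("railBL",t,(85,368,.0)),("railBR",t,(720,160,.012)),("railTR",t,(677,45,.012)),("leverend",t,(671,93,.049)),("leverroot",t,(500,146,.049)),("deckFbot",t,(340,268,.051)),("deckFtop",t,(308,175,.051)),("deckRtop",t,(475,112,.051)),
 ("stopfronttopB",t,(123,345,.06)),("stopfronttopT",t,(93,237,.06)),
 ("S railnear",s,(195,590,.0)),("S railleft",s,(40,545,.0)),("S railfar",s,(488,152,.012)),("S leverend",s,(413,86,.049)),("S deckFleft",s,(205,272,.051)),("S deckFright",s,(318,297,.051)),("S stop front top R",s,(200,435,.06)),("S stop front topL",s,(78,405,.06))]:
    print(n,f(*a))
E
```

```text
railBL [0.4852 0.1594 0.    ]
railBR [ 0.5888 -0.1851  0.012 ]
railTR [ 0.6524 -0.1645  0.012 ]
leverend [ 0.619 -0.155  0.049]
leverroot [ 0.5932 -0.0651  0.049 ]
deckFbot [0.531  0.0193 0.051 ]
deckFtop [0.5799 0.035  0.051 ]
deckRtop [ 0.6111 -0.0525  0.051 ]
stopfronttopB [0.4932 0.1305 0.06  ]
stopfronttopT [0.549  0.1456 0.06  ]
S railnear [0.4837 0.1563 0.    ]
S railleft [0.5502 0.1762 0.    ]
S railfar [ 0.5821 -0.1731  0.012 ]
S leverend [ 0.6129 -0.1501  0.049 ]
S deckFleft [0.5795 0.0414 0.051 ]
S deckFright [0.5292 0.025  0.051 ]
S stop front top R [0.4956 0.1376 0.06  ]
S stop front topL [0.5458 0.154  0.06  ]
```

```bash
python3 - <<'E'
from h import *
np.set_printoptions(precision=4,suppress=True)
print("torch",ray("side",306,208,.01),ray("top",396,152,0.02),"brush",ray("top",372,302,.026))
c=np.array([.5695,-.003]);th=np.radians(106.9);d=np.array([np.cos(th),np.sin(th)])
for s in(-.145,-.16,-.055,.035,.15,.18,-.18):
    p=np.r_[c+s*d,.049];print(s,p,proj("top",p),proj("side",p))
tip=np.r_[c-.145*d,.11];s=observe();print("delta tool",s["tool_rot"].T@(tip-s["position"])/.04)
E
```

```text
torch [ 0.7648 -0.1755  0.01  ] [ 0.7566 -0.1822  0.02  ] brush [ 0.3948 -0.1102  0.026 ]
-0.145 [ 0.6117 -0.1417  0.049 ] [383.1777 208.5116] [340.941  217.1844]
-0.16 [ 0.616  -0.1561  0.049 ] [389.2327 206.5371] [342.9739 214.5996]
-0.055 [ 0.5855 -0.0556  0.049 ] [346.7577 220.3875] [327.8493 233.8293]
0.035 [0.5593 0.0305 0.049 ] [310.1828 232.314 ] [313.0029 252.7054]
0.15 [0.5259 0.1405 0.049 ] [263.2211 247.6274] [290.8653 280.8515]
0.18 [0.5172 0.1692 0.049 ] [250.9282 251.636 ] [284.3912 289.0827]
-0.18 [ 0.6218 -0.1752  0.049 ] [397.2994 203.9067] [345.6237 211.2307]
delta tool [13.2842 -5.3817  3.0299]
```

drive_tool:
  offset:
    - [0.95,-0.385,0.1]
    - [0.95,-0.385,0.1]
    - [0.95,-0.385,0.1]
    - [0.95,-0.385,0.1]
    - [0.95,-0.385,0.1]
    - [0.95,-0.385,0.1]
    - [0.95,-0.385,0.1]
    - [0.95,-0.385,0.1]
    - [0.95,-0.385,0.1]
    - [0.95,-0.385,0.1]
  turn:
    - [0,0,0]
    - [0,0,0]
    - [0,0,0]
    - [0,0,0]
    - [0,0,0]
    - [0,0,0]
    - [0,0,0]
    - [0,0,0]
    - [0,0,0]
    - [0,0,0]
  hand: [0.6,0.6,0.6,0.6,0.6,0.6,0.6,0.6,0.6,0.6]
  newtons: 40

```text
time_s: 1.35
position: [0.4896, -0.2485, 0.1909]
tool_rot: [[0.945, 0.328, -0.001], [0.328, -0.945, 0.0], [-0.0, -0.001, -1.0]]
ft_force: [0.8, -0.1, 0.2]
grip_width: 0.0513
gripper_force: 0.0
```

drive_tool:
  offset:
    - [0.95,-0.385,0.2]
    - [0.95,-0.385,0.2]
    - [0.95,-0.385,0.2]
    - [0.93,-0.385,0.2]
    - [0,0,0]
    - [0,0,0]
    - [0,0,0]
    - [0,0,0]
    - [0,0,0]
    - [0,0,0]
  turn:
    - [0,0,0]
    - [0,0,0]
    - [0,0,0]
    - [0,0,0]
    - [0,0,-1]
    - [0,0,-1]
    - [0,0,-1]
    - [0,0,-1]
    - [0,0,-1]
    - [0,0,-1]
  hand: [0.6,0.6,0.6,0.6,0.6,0.6,0.6,0.6,0.6,0.6]

```text
time_s: 2.6
position: [0.6113, -0.1418, 0.1589]
tool_rot: [[0.569, 0.822, -0.001], [0.822, -0.569, 0.0], [-0.0, -0.001, -1.0]]
ft_force: [0.3, -0.6, 0.5]
grip_width: 0.0509
gripper_force: 0.0
```

drive_tool:
  offset:
    - [0,0,0]
    - [0,0,0]
    - [0,0,0]
    - [0,0,0]
    - [0,0,0]
    - [0,0,0]
    - [0,0,0]
    - [0,0,0]
    - [0,0,0]
    - [0,0,0]
  turn:
    - [0,0,-1]
    - [0,0,-1]
    - [0,0,-1]
    - [0,0,-1]
    - [0,0,-1]
    - [0,0,-1]
    - [0,0,-1]
    - [0,0,-1]
    - [0,0,-0.65]
    - [0,0,0]
  hand: [0.6,0.6,0.6,0.6,0.6,0.6,0.6,0.6,0.6,0.6]

```text
time_s: 3.85
position: [0.6113, -0.1418, 0.1589]
tool_rot: [[-0.292, 0.956, -0.001], [0.956, 0.292, 0.0], [0.001, -0.001, -1.0]]
ft_force: [-0.2, 0.3, 0.3]
grip_width: 0.0512
gripper_force: 0.0
```

```bash
cat >st.py <<'E'
from h import *
np.set_printoptions(precision=4,suppress=True)
c=np.array([.5695,-.003]);th=np.radians(106.9);d=np.array([np.cos(th),np.sin(th)])
def st():
    s=observe();print(s["time_s"],s["position"],"F",s["ft_force"],"w",s["grip_width"],s["gripper_force"]);return s
E
python3 - <<'E'
from st import *
import cv2
s=st();print(s["tool_rot"],s["q"])
cv2.imwrite("pics/w1.png",get_image("wrist"))
tip=np.r_[c-.145*d,.037];print("delta tool",s["tool_rot"].T@(tip-s["position"])/.04)
for k in(-.145,-.16,-.055): print(k,proj("wrist",np.r_[c+k*d,.049]))
E
```

```text
3.85 [ 0.6113 -0.1418  0.1589] F [-0.175   0.2704  0.2649] w 0.05118714347505245 0.0
[[-0.2922  0.9564 -0.0008]
 [ 0.9564  0.2922  0.0003]
 [ 0.0005 -0.0006 -1.    ]] [-23.8543  32.7518  67.7785  -0.0009  79.5172 -40.8431]
delta tool [-0.002   0.0114  3.0484]
-0.145 [321.2707 236.2558]
-0.16 [321.1973 257.2364]
-0.055 [321.7716  93.1274]
```

View pics/w1.png

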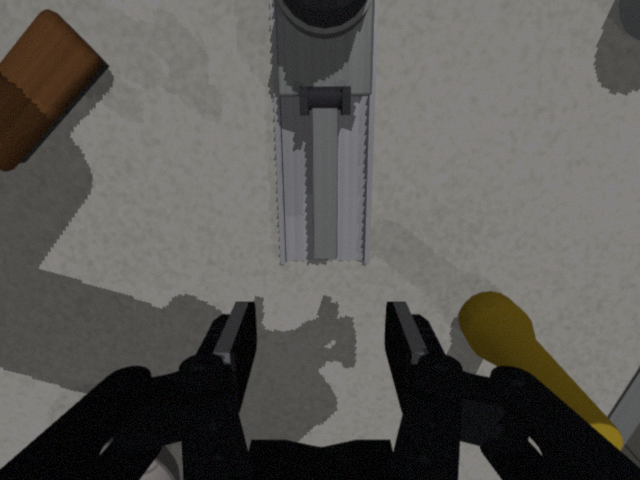

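The lever end is at (326,259), against a prediction of (321,257), so it sits about 2.5 mm toward tool +y. It is parallel to the tool x axis.

drive_tool:
  offset:
    - [-0.05,0.06,0.5]
    - [0,0,0.5]
    - [0,0,0.5]
    - [0,0,0.5]
    - [0,0,0.5]
    - [0,0,0.3]
    - [0,0,0.25]
    - [0,0,0]
    - [0,0,0]
    - [0,0,0]
  turn:
    - [0,0,0]
    - [0,0,0]
    - [0,0,0]
    - [0,0,0]
    - [0,0,0]
    - [0,0,0]
    - [0,0,0]
    - [0,0,0]
    - [0,0,0]
    - [0,0,0]
  hand: [0.6,0.6,0.6,0.6,0.6,0.6,0.6,0.6,0.6,0.6]

```text
time_s: 5.15
position: [0.6146, -0.1432, 0.038]
tool_rot: [[-0.293, 0.956, 0.001], [0.956, 0.293, -0.0], [-0.001, 0.001, -1.0]]
ft_force: [-0.5, -0.0, 0.3]
grip_width: 0.0515
gripper_force: 0.0
```

drive_tool:
  offset:
    - [0,0,0]
    - [0,0,0]
    - [0,0,0]
    - [0,0,0]
    - [0,0,0]
    - [0,0,0]
    - [0,0,0]
    - [0,0,0]
    - [0,0,0]
    - [0,0,0]
  turn:
    - [0,0,0]
    - [0,0,0]
    - [0,0,0]
    - [0,0,0]
    - [0,0,0]
    - [0,0,0]
    - [0,0,0]
    - [0,0,0]
    - [0,0,0]
    - [0,0,0]
  hand: [0.4,0.3,0.2,0.1,0.1,0.1,0.1,0.1,0.1,0.1]
  newtons: 40

```text
time_s: 6.4
position: [0.6147, -0.1431, 0.0376]
tool_rot: [[-0.293, 0.956, 0.001], [0.956, 0.293, -0.0], [-0.0, 0.001, -1.0]]
ft_force: [4.4, 2.7, 3.4]
grip_width: 0.0146
gripper_force: 40.6
```

drive_tool:
  offset:
    - [0.004,0.02,-0.139]
    - [0.013,0,-0.139]
    - [0.022,0,-0.138]
    - [0.03,0,-0.136]
    - [0.038,0,-0.134]
    - [0.047,0,-0.131]
    - [0.054,0,-0.128]
    - [0.063,0,-0.125]
    - [0.07,0,-0.121]
    - [0.078,0,-0.116]
  turn:
    - [0,0,0]
    - [0,0,0]
    - [0,0,0]
    - [0,0,0]
    - [0,0,0]
    - [0,0,0]
    - [0,0,0]
    - [0,0,0]
    - [0,0,0]
    - [0,0,0]
  hand: [0.1,0.1,0.1,0.1,0.1,0.1,0.1,0.1,0.1,0.1]

```text
time_s: 7.65
position: [0.6092, -0.1261, 0.0871]
tool_rot: [[-0.293, 0.956, -0.004], [0.956, 0.293, 0.002], [0.003, -0.003, -1.0]]
ft_force: [7.1, 2.2, -13.2]
grip_width: 0.0145
gripper_force: 39.1
```

```bash
python3 - <<'E'
from st import *
import cv2
s=st();F=s["ft_force"][:2];print("along",F@d)
a=get_image("side")[195:285,270:370]
cv2.imwrite("pics/s2.png",cv2.convertScaleAbs(cv2.resize(a,None,fx=6,fy=6,interpolation=cv2.INTER_CUBIC),alpha=1.5,beta=20))
E
```

```text
7.65 [ 0.6092 -0.1261  0.0871] F [  7.0541   2.2063 -13.194 ] w 0.01446431300888096 39.118666648864746
along 0.06036363816028967
```

View pics/s2.png

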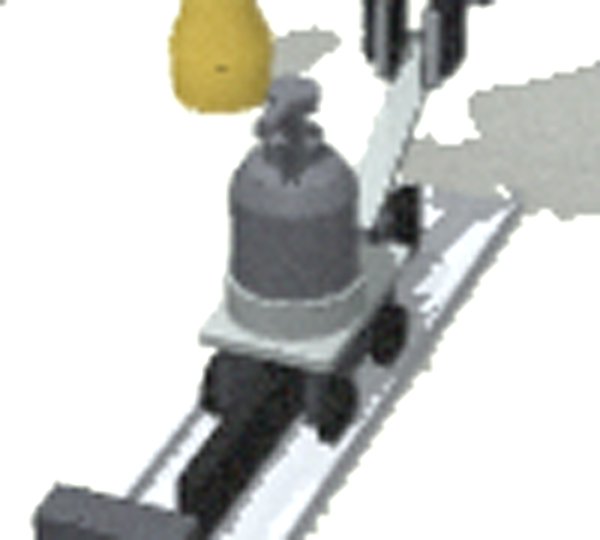

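The lever is up, with the bar rising to about (415,70). The deck corner is at (205,338) in the crop, so the carriage has not moved. I'll raise the lever a touch more and then roll.

drive_tool:
  offset:
    - [0.02,0.02,-0.04]
    - [0.03,0.02,-0.04]
    - [0,0,0]
    - [0,0,0]
    - [0.1,0,0]
    - [0.2,0,0]
    - [0.2,0,0]
    - [0.2,0,0]
    - [0.2,0,0]
    - [0.1,0,0]
  turn:
    - [0,0,0]
    - [0,0,0]
    - [0,0,0]
    - [0,0,0]
    - [0,0,0]
    - [0,0,0]
    - [0,0,0]
    - [0,0,0]
    - [0,0,0]
    - [0,0,0]
  hand: [0.1,0.1,0.1,0.1,0.1,0.1,0.1,0.1,0.1,0.1]

```text
time_s: 8.95
position: [0.5978, -0.087, 0.0925]
tool_rot: [[-0.293, 0.956, -0.004], [0.956, 0.293, -0.002], [-0.0, -0.004, -1.0]]
ft_force: [-7.0, -5.2, -10.8]
grip_width: 0.0143
gripper_force: 39.1
```

```bash
python3 - <<'E'
from st import *
s=st();F=s["ft_force"][:2];print("along",F@d,"lat",F@[d[1],-d[0]], (s["position"][:2]-c)@d)
E
```

```text
8.95 [ 0.5978 -0.087   0.0925] F [ -6.9909  -5.1869 -10.7824] w 0.014253257825546161 39.09451067447662
along -2.9306074500413506 lat -8.196784246570475 -0.08858652039536453
```

drive_tool:
  offset:
    - [0.05,-0.02,0]
    - [0.15,0,0]
    - [0.15,0,0]
    - [0.15,0,0]
    - [0.15,0,0]
    - [0.15,-0.01,0]
    - [0.15,0,0]
    - [0.15,0,0]
    - [0.1,0,0]
    - [0.05,0,0]
  turn:
    - [0,0,0]
    - [0,0,0]
    - [0,0,0]
    - [0,0,0]
    - [0,0,0]
    - [0,0,0]
    - [0,0,0]
    - [0,0,0]
    - [0,0,0]
    - [0,0,0]
  hand: [0.1,0.1,0.1,0.1,0.1,0.1,0.1,0.1,0.1,0.1]

```text
time_s: 10.2
position: [0.5828, -0.0395, 0.0928]
tool_rot: [[-0.293, 0.956, -0.002], [0.956, 0.293, -0.002], [-0.001, -0.002, -1.0]]
ft_force: [-4.7, -3.4, -9.9]
grip_width: 0.0143
gripper_force: 39.2
```

```bash
python3 - <<'E'
from st import *
import cv2
s=st();F=s["ft_force"][:2];print("along",F@d,"lat",F@[d[1],-d[0]], (s["position"][:2]-c)@d)
a=get_image("top")[190:280,240:370]
cv2.imwrite("pics/t3.png",cv2.convertScaleAbs(cv2.resize(a,None,fx=6,fy=6,interpolation=cv2.INTER_CUBIC),alpha=1.5,beta=20))
E
```

```text
10.2 [ 0.5828 -0.0395  0.0928] F [-4.7314 -3.3758 -9.9179] w 0.014348548741847362 39.17816162109375
along -1.8545747393600633 lat -5.508379682227618 -0.038825146307598056
```

View pics/t3.png

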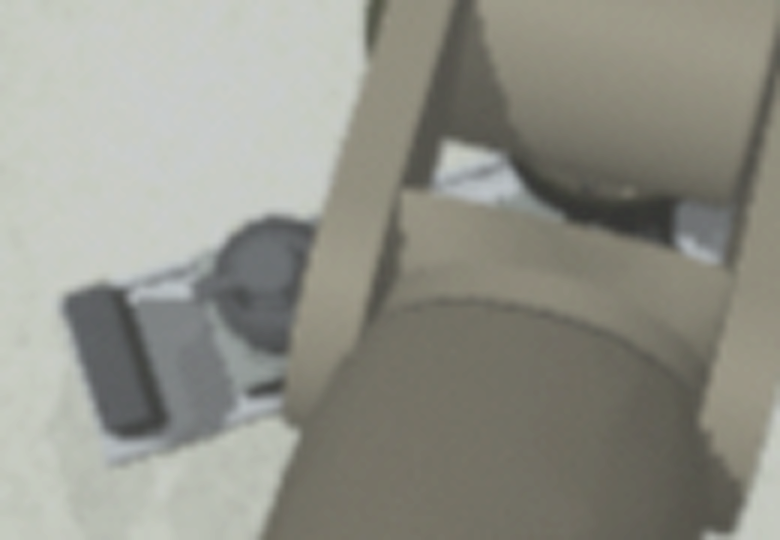

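The gap still looks like about 25 mm (stop face at about (150,370), deck front at about (235,380)). I'll creep from here.

drive_tool:
  offset:
    - [0.05,-0.02,0]
    - [0.05,0,0]
    - [0.05,0,0]
    - [0.05,0,0]
    - [0.05,0,0]
    - [0.05,0,0]
    - [0.05,0,0]
    - [0.05,0,0]
    - [0.025,0,0]
    - [0.025,0,0]
  turn:
    - [0,0,0]
    - [0,0,0]
    - [0,0,0]
    - [0,0,0]
    - [0,0,0]
    - [0,0,0]
    - [0,0,0]
    - [0,0,0]
    - [0,0,0]
    - [0,0,0]
  hand: [0.1,0.1,0.1,0.1,0.1,0.1,0.1,0.1,0.1,0.1]

```text
time_s: 11.5
position: [0.5772, -0.0218, 0.0929]
tool_rot: [[-0.293, 0.956, -0.001], [0.956, 0.293, -0.0], [-0.0, -0.001, -1.0]]
ft_force: [-4.4, -3.9, -8.6]
grip_width: 0.0141
gripper_force: 39.4
```

```bash
python3 - <<'E'
from st import *
import cv2
s=st();F=s["ft_force"][:2];print("along",F@d,"lat",F@[d[1],-d[0]], (s["position"][:2]-c)@d)
a=get_image("side")[215:310,260:360]
cv2.imwrite("pics/s4.png",cv2.convertScaleAbs(cv2.resize(a,None,fx=6,fy=6,interpolation=cv2.INTER_CUBIC),alpha=1.5,beta=20))
E
```

```text
11.5 [ 0.5772 -0.0218  0.0929] F [-4.361  -3.8552 -8.6379] w 0.0140619699905368 39.39869821071625
along -2.4209761493554853 lat -5.2934080522235485 -0.020275341872555964
```

View pics/s4.png

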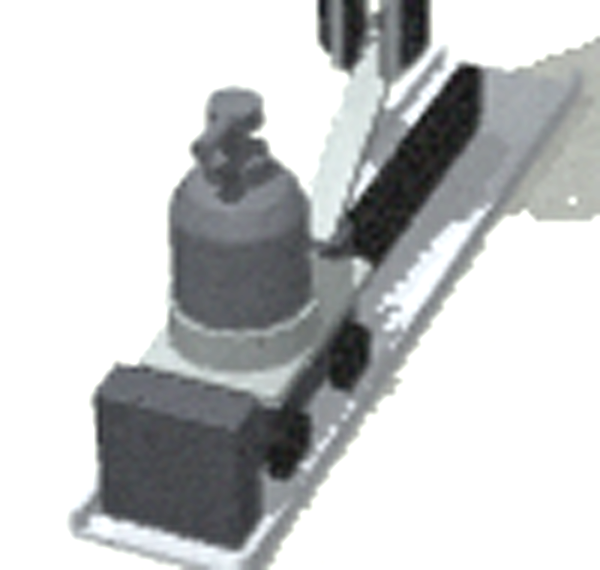

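The deck front is just short of the stop, near (260,400), and no contact force shows yet. I'll creep 0.5 mm per row.

drive_tool:
  offset:
    - [0.0125,0,0]
    - [0.0125,0,0]
    - [0.0125,0,0]
    - [0.0125,0,0]
    - [0.0125,0,0]
    - [0.0125,0,0]
    - [0.0125,0,0]
    - [0.0125,0,0]
    - [0.0125,0,0]
    - [0.0125,0,0]
  turn:
    - [0,0,0]
    - [0,0,0]
    - [0,0,0]
    - [0,0,0]
    - [0,0,0]
    - [0,0,0]
    - [0,0,0]
    - [0,0,0]
    - [0,0,0]
    - [0,0,0]
  hand: [0.1,0.1,0.1,0.1,0.1,0.1,0.1,0.1,0.1,0.1]

```text
time_s: 12.8
position: [0.5758, -0.0171, 0.0929]
tool_rot: [[-0.293, 0.956, -0.001], [0.956, 0.293, -0.0], [-0.0, -0.001, -1.0]]
ft_force: [-5.2, -3.7, -9.1]
grip_width: 0.0139
gripper_force: 39.4
```

drive_tool:
  offset:
    - [0.0125,0,0]
    - [0.0125,0,0]
    - [0.0125,0,0]
    - [0.0125,0,0]
    - [0.0125,0,0]
    - [0.0125,0,0]
    - [0,0,0]
    - [0,0,0]
    - [0,0,0]
    - [0,0,0]
  turn:
    - [0,0,0]
    - [0,0,0]
    - [0,0,0]
    - [0,0,0]
    - [0,0,0]
    - [0,0,0]
    - [0,0,0]
    - [0,0,0]
    - [0,0,0]
    - [0,0,0]
  hand: [0.1,0.1,0.1,0.1,0.1,0.1,0.1,0.1,0.1,0.1]

```text
time_s: 14.05
position: [0.5748, -0.0141, 0.0929]
tool_rot: [[-0.293, 0.956, -0.001], [0.956, 0.293, -0.0], [-0.0, -0.001, -1.0]]
ft_force: [-4.0, -2.9, -9.5]
grip_width: 0.0145
gripper_force: 39.4
```

drive_tool:
  offset:
    - [0.0125,0,0]
    - [0.0125,0,0]
    - [0.0125,0,0]
    - [0.0125,0,0]
    - [0.0125,0,0]
    - [0.0125,0,0]
    - [0,0,0]
    - [0,0,0]
    - [0,0,0]
    - [0,0,0]
  turn:
    - [0,0,0]
    - [0,0,0]
    - [0,0,0]
    - [0,0,0]
    - [0,0,0]
    - [0,0,0]
    - [0,0,0]
    - [0,0,0]
    - [0,0,0]
    - [0,0,0]
  hand: [0.1,0.1,0.1,0.1,0.1,0.1,0.1,0.1,0.1,0.1]

```text
time_s: 15.3
position: [0.5741, -0.0118, 0.093]
tool_rot: [[-0.293, 0.956, -0.001], [0.956, 0.293, -0.001], [-0.001, -0.001, -1.0]]
ft_force: [-5.0, -5.4, -8.6]
grip_width: 0.0142
gripper_force: 39.4
```

drive_tool:
  offset:
    - [0.0125,0,0]
    - [0.0125,0,0]
    - [0.0125,0,0]
    - [0,0,0]
    - [0,0,0]
    - [0,0,0]
    - [0,0,0]
    - [0,0,0]
    - [0,0,0]
    - [0,0,0]
  turn:
    - [0,0,0]
    - [0,0,0]
    - [0,0,0]
    - [0,0,0]
    - [0,0,0]
    - [0,0,0]
    - [0,0,0]
    - [0,0,0]
    - [0,0,0]
    - [0,0,0]
  hand: [0.1,0.1,0.1,0.1,0.1,0.1,0.1,0.1,0.1,0.1]

```text
time_s: 16.55
position: [0.574, -0.0113, 0.0934]
tool_rot: [[-0.293, 0.956, 0.001], [0.956, 0.293, -0.003], [-0.003, -0.0, -1.0]]
ft_force: [-4.4, -9.9, -6.8]
grip_width: 0.0143
gripper_force: 39.5
```

Home contact is felt, at about 8 N along the rail including the 2 N drag. I'll swing the lever down along its arc and keep the slight forward bias.

drive_tool:
  offset:
    - [-0.057,0,0.075]
    - [-0.054,0,0.078]
    - [-0.051,0,0.08]
    - [-0.047,0,0.082]
    - [-0.043,0,0.082]
    - [0,0,0]
    - [0,0,0]
    - [0,0,0]
    - [0,0,0]
    - [0,0,0]
  turn:
    - [0,0,0]
    - [0,0,0]
    - [0,0,0]
    - [0,0,0]
    - [0,0,0]
    - [0,0,0]
    - [0,0,0]
    - [0,0,0]
    - [0,0,0]
    - [0,0,0]
  hand: [0.1,0.1,0.1,0.1,0.1,0.1,0.1,0.1,0.1,0.1]

```text
time_s: 17.8
position: [0.5768, -0.0198, 0.0791]
tool_rot: [[-0.293, 0.956, 0.001], [0.956, 0.293, -0.001], [-0.001, 0.001, -1.0]]
ft_force: [-9.8, -3.5, 6.8]
grip_width: 0.0144
gripper_force: 43.2
```

drive_tool:
  offset:
    - [-0.015,-0.02,0.0855]
    - [-0.02,-0.02,0.087]
    - [-0.033,0,0.089]
    - [-0.029,0,0.09]
    - [-0.025,0,0.091]
    - [0,0,0]
    - [0,0,0]
    - [0,0,0]
    - [0,0,0]
    - [0,0,0]
  turn:
    - [0,0,0]
    - [0,0,0]
    - [0,0,0]
    - [0,0,0]
    - [0,0,0]
    - [0,0,0]
    - [0,0,0]
    - [0,0,0]
    - [0,0,0]
    - [0,0,0]
  hand: [0.1,0.1,0.1,0.1,0.1,0.1,0.1,0.1,0.1,0.1]

```text
time_s: 19.05
position: [0.5787, -0.0264, 0.0624]
tool_rot: [[-0.293, 0.956, 0.006], [0.956, 0.293, -0.004], [-0.006, 0.005, -1.0]]
ft_force: [-5.1, -10.7, 10.2]
grip_width: 0.0143
gripper_force: 49.0
```

drive_tool:
  offset:
    - [-0.02,0,0.055]
    - [-0.02,0,0.055]
    - [-0.018,0,0.055]
    - [-0.012,0,0.055]
    - [0,0,0]
    - [0,0,0]
    - [0,0,0]
    - [0,0,0]
    - [0,0,0]
    - [0,0,0]
  turn:
    - [0,0,0]
    - [0,0,0]
    - [0,0,0]
    - [0,0,0]
    - [0,0,0]
    - [0,0,0]
    - [0,0,0]
    - [0,0,0]
    - [0,0,0]
    - [0,0,0]
  hand: [0.1,0.1,0.1,0.1,0.1,0.1,0.1,0.1,0.1,0.1]

```text
time_s: 20.3
position: [0.5795, -0.0288, 0.0537]
tool_rot: [[-0.293, 0.956, 0.006], [0.956, 0.293, -0.003], [-0.005, 0.005, -1.0]]
ft_force: [-6.1, -8.2, 10.1]
grip_width: 0.0142
gripper_force: 50.9
```

drive_tool:
  offset:
    - [0,0,0]
    - [0,0,0]
    - [0,0,0]
    - [0,0,0]
    - [0,0,-0.2]
    - [0,0,-0.3]
    - [0,0,-0.3]
    - [0,0,0]
    - [0,0,0]
    - [0,0,0]
  turn:
    - [0,0,0]
    - [0,0,0]
    - [0,0,0]
    - [0,0,0]
    - [0,0,0]
    - [0,0,0]
    - [0,0,0]
    - [0,0,0]
    - [0,0,0]
    - [0,0,0]
  hand: [0.3,0.4,0.4,0.4,0.4,0.4,0.4,0,0,0]

```text
time_s: 21.55
position: [0.5774, -0.0272, 0.082]
tool_rot: [[-0.293, 0.956, -0.001], [0.956, 0.293, 0.0], [0.0, -0.001, -1.0]]
ft_force: [-0.3, 0.1, -0.1]
grip_width: -0.0
gripper_force: 0.0
```

drive_tool:
  offset:
    - [0,0,0]
    - [0,0,0]
    - [0,0,0]
    - [0,0,0]
    - [0,0,0]
    - [0,0,0]
    - [0,0,0]
    - [0,0,0]
    - [0,0,0]
    - [0,0,0]
  turn:
    - [0,0,0]
    - [0,0,0]
    - [0,0,0]
    - [0,0,0]
    - [0,0,0]
    - [0,0,0]
    - [0,0,0]
    - [0,0,0]
    - [0,0,0]
    - [0,0,0]
  hand: [0,0,0,0,0,0,0,0,0,0]

```text
time_s: 22.8
position: [0.5776, -0.0273, 0.0824]
tool_rot: [[-0.293, 0.956, 0.0], [0.956, 0.293, -0.0], [-0.0, 0.0, -1.0]]
ft_force: [-0.1, 0.2, 0.4]
grip_width: -0.0001
gripper_force: 0.0
```

```bash
python3 - <<'E'
from st import *
import cv2
s=st();print("back to tip, tool units",s["tool_rot"].T@(np.r_[.5795,-.0288,s["position"][2]]-s["position"])/.04)
a=get_image("side")[205:305,260:380]
b=get_image("wrist")
o=np.hstack([cv2.resize(a,(480,400),interpolation=cv2.INTER_CUBIC),cv2.resize(b[0:480,200:440],(200,400))])
cv2.imwrite("pics/s5.png",cv2.convertScaleAbs(o,alpha=1.4,beta=15))
E
```

```text
22.8 [ 0.5776 -0.0273  0.0824] F [-0.1281  0.1596  0.3745] w -0.00013312663974996452 0.0
back to tip, tool units [-0.05    0.0343  0.    ]
```

View pics/s5.png

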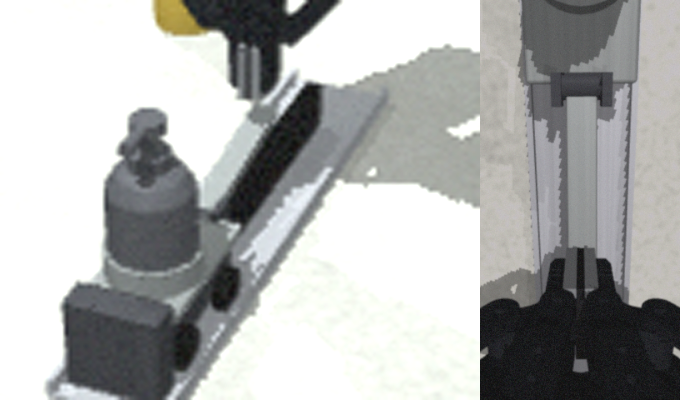

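The carriage is against the stop. The lever sits slightly raised, with the shut fingertips right above its tip. I'll press down from above.

drive_tool:
  offset:
    - [-0.05,0.03,0]
    - [0,0,0.1]
    - [0,0,0.1]
    - [0,0,0.1]
    - [0,0,0.05]
    - [0,0,0.025]
    - [0,0,0.025]
    - [0,0,0.025]
    - [0,0,0]
    - [0,0,0]
  turn:
    - [0,0,0]
    - [0,0,0]
    - [0,0,0]
    - [0,0,0]
    - [0,0,0]
    - [0,0,0]
    - [0,0,0]
    - [0,0,0]
    - [0,0,0]
    - [0,0,0]
  hand: [0,0,0,0,0,0,0,0,0,0]

```text
time_s: 24.15
position: [0.5794, -0.0289, 0.0655]
tool_rot: [[-0.293, 0.956, 0.0], [0.956, 0.293, 0.0], [-0.0, 0.0, -1.0]]
ft_force: [-0.9, 0.0, 0.1]
grip_width: -0.0002
gripper_force: 0.0
```

drive_tool:
  offset:
    - [0,0,0.025]
    - [0,0,0.025]
    - [0,0,0.025]
    - [0,0,0.025]
    - [0,0,0.025]
    - [0,0,0]
    - [0,0,0]
    - [0,0,0]
    - [0,0,0]
    - [0,0,0]
  turn:
    - [0,0,0]
    - [0,0,0]
    - [0,0,0]
    - [0,0,0]
    - [0,0,0]
    - [0,0,0]
    - [0,0,0]
    - [0,0,0]
    - [0,0,0]
    - [0,0,0]
  hand: [0,0,0,0,0,0,0,0,0,0]

```text
time_s: 25.4
position: [0.5796, -0.0292, 0.0611]
tool_rot: [[-0.293, 0.956, 0.001], [0.956, 0.293, -0.001], [-0.001, 0.001, -1.0]]
ft_force: [-0.9, -1.2, 6.2]
grip_width: 0.0002
gripper_force: 2.7
```

drive_tool:
  offset:
    - [0,0,0.025]
    - [0,0,0.025]
    - [0,0,0]
    - [0,0,0]
    - [0,0,0]
    - [0,0,0]
    - [0,0,0]
    - [0,0,0]
    - [0,0,0]
    - [0,0,0]
  turn:
    - [0,0,0]
    - [0,0,0]
    - [0,0,0]
    - [0,0,0]
    - [0,0,0]
    - [0,0,0]
    - [0,0,0]
    - [0,0,0]
    - [0,0,0]
    - [0,0,0]
  hand: [0,0,0,0,0,0,0,0,0,0]

```text
time_s: 26.65
position: [0.5797, -0.0294, 0.0591]
tool_rot: [[-0.293, 0.956, 0.001], [0.956, 0.293, -0.001], [-0.001, 0.001, -1.0]]
ft_force: [-1.2, -2.2, 5.2]
grip_width: -0.0003
gripper_force: 2.8
```

drive_tool:
  offset:
    - [0,0,0.025]
    - [0,0,0.025]
    - [0,0,0.025]
    - [0,0,0]
    - [0,0,0]
    - [0,0,0]
    - [0,0,0]
    - [0,0,0]
    - [0,0,0]
    - [0,0,0]
  turn:
    - [0,0,0]
    - [0,0,0]
    - [0,0,0]
    - [0,0,0]
    - [0,0,0]
    - [0,0,0]
    - [0,0,0]
    - [0,0,0]
    - [0,0,0]
    - [0,0,0]
  hand: [0,0,0,0,0,0,0,0,0,0]

```text
time_s: 27.9
position: [0.5798, -0.0297, 0.0562]
tool_rot: [[-0.293, 0.956, 0.002], [0.956, 0.293, -0.002], [-0.002, 0.001, -1.0]]
ft_force: [-1.8, -4.1, 4.4]
grip_width: 0.0001
gripper_force: 2.8
```

drive_tool:
  offset:
    - [-0.005,0,0.025]
    - [-0.005,0,0.025]
    - [0,0,0.025]
    - [0,0,0]
    - [0,0,0]
    - [0,0,0]
    - [0,0,0]
    - [0,0,0]
    - [0,0,0]
    - [0,0,0]
  turn:
    - [0,0,0]
    - [0,0,0]
    - [0,0,0]
    - [0,0,0]
    - [0,0,0]
    - [0,0,0]
    - [0,0,0]
    - [0,0,0]
    - [0,0,0]
    - [0,0,0]
  hand: [0,0,0,0,0,0,0,0,0,0]

```text
time_s: 29.15
position: [0.5799, -0.0301, 0.0532]
tool_rot: [[-0.293, 0.956, 0.002], [0.956, 0.293, -0.002], [-0.002, 0.001, -1.0]]
ft_force: [-1.5, -3.5, 5.0]
grip_width: -0.0002
gripper_force: 2.8
```

drive_tool:
  offset:
    - [0,0,0.025]
    - [0,0,0.025]
    - [0,0,0.025]
    - [0,0,0]
    - [0,0,0]
    - [0,0,0]
    - [0,0,0]
    - [0,0,0]
    - [0,0,0]
    - [0,0,0]
  turn:
    - [0,0,0]
    - [0,0,0]
    - [0,0,0]
    - [0,0,0]
    - [0,0,0]
    - [0,0,0]
    - [0,0,0]
    - [0,0,0]
    - [0,0,0]
    - [0,0,0]
  hand: [0,0,0,0,0,0,0,0,0,0]

```text
time_s: 30.4
position: [0.58, -0.0302, 0.0502]
tool_rot: [[-0.293, 0.956, 0.002], [0.956, 0.293, -0.002], [-0.002, 0.001, -1.0]]
ft_force: [-1.9, -5.2, 5.4]
grip_width: -0.0006
gripper_force: 2.8
```

drive_tool:
  offset:
    - [-0.01,0,0.025]
    - [0,0,0.025]
    - [0,0,0.025]
    - [0,0,0]
    - [0,0,0]
    - [0,0,0]
    - [0,0,0]
    - [0,0,0]
    - [0,0,0]
    - [0,0,0]
  turn:
    - [0,0,0]
    - [0,0,0]
    - [0,0,0]
    - [0,0,0]
    - [0,0,0]
    - [0,0,0]
    - [0,0,0]
    - [0,0,0]
    - [0,0,0]
    - [0,0,0]
  hand: [0,0,0,0,0,0,0,0,0,0]

```text
time_s: 31.65
position: [0.5801, -0.0304, 0.0477]
tool_rot: [[-0.293, 0.956, 0.002], [0.956, 0.293, -0.002], [-0.002, 0.001, -1.0]]
ft_force: [-2.2, -3.7, 10.4]
grip_width: 0.0003
gripper_force: 5.0
```

The foot has bitten: the push rose to 10.4 N. I'll press a little more, aiming for about 13 to 14 N.

drive_tool:
  offset:
    - [0,0,0.0125]
    - [0,0,0.0125]
    - [0,0,0.0125]
    - [0,0,0]
    - [0,0,0]
    - [0,0,0]
    - [0,0,0]
    - [0,0,0]
    - [0,0,0]
    - [0,0,0]
  turn:
    - [0,0,0]
    - [0,0,0]
    - [0,0,0]
    - [0,0,0]
    - [0,0,0]
    - [0,0,0]
    - [0,0,0]
    - [0,0,0]
    - [0,0,0]
    - [0,0,0]
  hand: [0,0,0,0,0,0,0,0,0,0]

```text
time_s: 32.9
position: [0.5801, -0.0305, 0.0466]
tool_rot: [[-0.293, 0.956, 0.002], [0.956, 0.293, -0.002], [-0.003, 0.002, -1.0]]
ft_force: [-3.8, -3.6, 13.2]
grip_width: 0.0002
gripper_force: 6.7
```

```bash
python3 -c "
from st import *
st()"
```

```text
32.9 [ 0.5801 -0.0305  0.0466] F [-3.8449 -3.5876 13.2155] w 0.0002461565454721818 6.69266068842262
```

The push is 13.2 N, which puts about 15 N on the foot. That is firm and well under 24 N, so I'll lift off.

drive_tool:
  offset:
    - [0,0,-0.02]
    - [0,0,-0.05]
    - [0,0,-0.1]
    - [0,0,-0.2]
    - [0,0,-0.5]
    - [0,0,-0.5]
    - [0,0,-0.5]
    - [0,0,-0.5]
    - [0,0,0]
    - [0,0,0]
  turn:
    - [0,0,0]
    - [0,0,0]
    - [0,0,0]
    - [0,0,0]
    - [0,0,0]
    - [0,0,0]
    - [0,0,0]
    - [0,0,0]
    - [0,0,0]
    - [0,0,0]
  hand: [0,0,0,0,0,0,0,0,0,0]

```text
time_s: 34.15
position: [0.5792, -0.0295, 0.139]
tool_rot: [[-0.293, 0.956, -0.001], [0.956, 0.293, 0.0], [0.001, -0.001, -1.0]]
ft_force: [0.9, -0.0, 0.1]
grip_width: 0.0
gripper_force: 0.0
```

```bash
python3 - <<'E'
from st import *
import cv2
st()
a=get_image("side")[205:305,260:380]
cv2.imwrite("pics/s6.png",cv2.convertScaleAbs(cv2.resize(a,(720,600),interpolation=cv2.INTER_CUBIC),alpha=1.4,beta=15))
E
```

```text
34.15 [ 0.5792 -0.0295  0.139 ] F [ 0.8658 -0.0108  0.1188] w 4.5514664154315974e-05 0.0
```

View pics/s6.png

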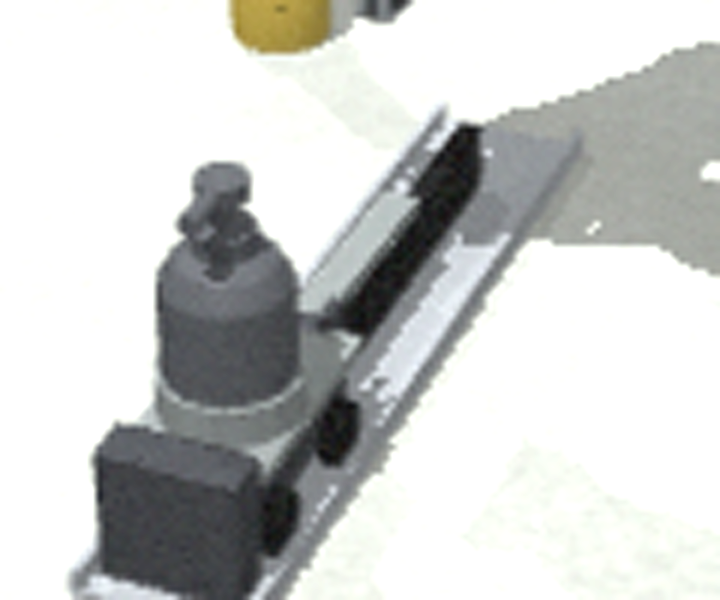

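The lever is level, with its end at (415,200), the carriage is at the stop at about (255,460), and nothing touches it. I'm handing the job in.

```bash
python3 -c "
from rig import env
print(env.close_job())"
```

```text
the job is handed in; nothing more can be done
None
```

I handed the job in at about 34 s, and the hand-in gave no verdict. By my measurements the brake was released, the carriage rolled gently home against the stop, and the brake locked with a 13 N push (about 15 N on the foot).

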